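# Sort the washed pastry rings, frames and piping nozzle onto their trays

## Task

The washed small-ware standing loose on the pastry bench has to be put away: round rings on the small tray that already holds a round ring, square frames on the tray with the square frame, and the piping nozzle on the tray with the other nozzles. Stand all five pieces upright, as they stand now, flat on the floor of their tray inside its rim, not on top of another piece. Leave the plated dessert and the ramekin where they are.

Things in the scene. Friction and masses are not known exactly. Their poses are not given: they have to be found in the camera images.
- ring_large: loose round mousse ring of stainless steel, a tube open at top and bottom: outer diameter 60 mm, wall 2 mm, 45 mm high, about 55 g; stands upright on the bench's dark silicone mat (2 mm thick, under all the loose pieces); origin: on its axis at the underside; z up along the axis
- ring_small: loose round mousse ring of stainless steel, like the large one but outer diameter 45 mm, wall 2 mm, 45 mm high, about 40 g; stands upright on the 2 mm mat; origin: on its axis at the underside; z up
- frame_large: loose square mousse frame of stainless steel, a square tube open at top and bottom: 55 by 55 mm outside, wall 2 mm, 45 mm high, about 60 g; stands upright on the mat at any yaw; origin: centre of its underside; x and y square to its sides, z up
- frame_small: loose square mousse frame of stainless steel, like the large one but 42 by 42 mm outside, wall 2 mm, 45 mm high, about 45 g; stands upright on the 2 mm mat; origin: centre of its underside; x and y square to its sides, z up
- nozzle: loose conical steel piping nozzle standing on its wide end on the 2 mm mat: 35 mm diameter for the lowest 4 mm, then a cone from 33 mm diameter (6 mm up) to 15 mm at the top, 55 mm high, about 30 g; origin: on its axis at the underside; z up to the narrow tip
- tray_round: fixed shallow aluminium tray, 144 (its x) by 184 mm (its y), walls 18 mm high and 3 mm thick, floor 3 mm thick; origin: centre of its underside; z up, x roughly away from the robot (within 0.12 rad). The tray for round rings: one like the small ring (45 mm high) already stands loose in its far half, about 36 mm along +x from its centre; its near half is empty
- tray_square: fixed shallow aluminium tray, 144 (its x) by 184 mm (its y), walls 18 mm high and 3 mm thick, floor 3 mm thick; origin: centre of its underside; z up, x roughly away from the robot (within 0.12 rad). The tray for square frames: one like the small frame (45 mm high) already stands loose in its far half, about 36 mm along +x from its centre; its near half is empty
- tray_nozzle: fixed shallow aluminium tray, 144 (its x) by 184 mm (its y), walls 18 mm high and 3 mm thick, floor 3 mm thick; origin: centre of its underside; z up, x roughly away from the robot (within 0.12 rad). The tray for nozzles: two like the loose one (55 mm high) already stand in its far half, about 36 mm along +x and 35 mm to either side in y; its near half is empty
- plated: bystander, to be left where it stands: square white porcelain dish, 80 by 80 mm, rim 20 mm high, with a small brown dessert 27 mm high at its middle; it stands among the loose pieces; origin: centre of its underside; x and y square to its sides, z up
- ramekin: bystander, to be left where it stands: round white ramekin with red filling, 62 mm diameter at the rim, 34 mm high; it stands among the loose pieces; origin: centre of its underside; z up
Things that resemble listed ones, but are neither listed nor needed, are in the scene too. Leave any green look-alike of the ring_small alone.

How it is judged:
At the end, for the whole second after the job is handed in: Both round rings, both square frames and the nozzle each lie within the rim of the tray of their kind (origin within 65 mm in x and 85 mm in y of the tray's centre, in its frame), their underside within 6 mm of the tray's floor, upright within 0.12 rad, released and at rest (under 20 mm/s) (x of ring_large in the frame of tray_round between -0.065 and 0.065 m and y of ring_large in the frame of tray_round between -0.085 and 0.085 m and z of ring_large in the frame of tray_round between -0.002 and 0.009 m and angle between each of ring_large, ring_small, frame_large, frame_small, nozzle's own z axis and vertical below 0.12 rad and linear speed of each of ring_large, ring_small, frame_large, frame_small, nozzle below 0.02 m/s and x of ring_small in the frame of tray_round between -0.065 and 0.065 m and y of ring_small in the frame of tray_round between -0.085 and 0.085 m and z of ring_small in the frame of tray_round between -0.002 and 0.009 m and x of frame_large in the frame of tray_square between -0.065 and 0.065 m and y of frame_large in the frame of tray_square between -0.085 and 0.085 m and z of frame_large in the frame of tray_square between -0.002 and 0.009 m and x of frame_small in the frame of tray_square between -0.065 and 0.065 m and y of frame_small in the frame of tray_square between -0.085 and 0.085 m and z of frame_small in the frame of tray_square between -0.002 and 0.009 m and x of nozzle in the frame of tray_nozzle between -0.065 and 0.065 m and y of nozzle in the frame of tray_nozzle between -0.085 and 0.085 m and z of nozzle in the frame of tray_nozzle between -0.002 and 0.009 m); the robot touches nothing.
It fails at once if the plated dessert was shifted by more than 20 mm or tipped (distance of plated from where it was at the start of the episode above 0.02 m or angle between plated's own z axis and vertical above 0.3 rad).
It fails at once if the ramekin was shifted by more than 20 mm or tipped (distance of ramekin from where it was at the start of the episode above 0.02 m or angle between ramekin's own z axis and vertical above 0.3 rad).
It also fails if it takes over 120 s, if anything falls off the work surface, if the arm or the gripper's body presses on something with over 40 N, if the wrist force passes 120 N, or if a joint passes its speed limit or range.

## Robot

A 6-joint arm with a two-finger parallel gripper is mounted at the origin on the work surface. World frame = base frame: x ahead of the robot, y to its left, z up, the work surface at z = 0. Lengths are in m, angles in rad, forces in N, time in s.
With the tool pointing down it reaches from about 0.325 to 0.925 m from the base axis. Payload 3.1 kg.
Tool frame: the origin (TCP) lies midway between the tips of the shut fingers; the grasp point (between the pads) lies behind it (grip_depth is the z of the grasp point in the tool frame, in m); z points along the fingers, y is the line along which they close (so a half turn about z gives the same grasp; the last joint's range is limited). The gripper opens to 85 mm and grips with 20 to 120 N. Pads are 22 mm wide; open, the fingers measure 114 mm over their backs; the gripper's body (76 mm by 85 mm) begins 54 mm behind the grasp point. The pads swing forward as they close: fully open they stand 13 mm farther back than shut.
Start: joints at [1.135, 0.217, 1.613, -0, 1.311, -0.112], TCP at [0.199, 0.593, 0.231] pointing down, gripper open.
Joint ranges: [-2.75, 2.75], [-0.78, 2.1], [0.31, 2.55], [-1.13, 4.27], [0.13, 2.63], [-2.58, 2.58]. Speed limits (rad/s): [2.79, 2.79, 3.14, 3.14, 3.14, 3.14].

## Interface

Orientations are given as a 3x3 rotation matrix whose columns are the frame's x, y, z axes.
In Python, from rig import * gives the robot as it stands.
- The arm moves only by the shell command python3 -m creep 'ROWS' [OPENING] [FORCE]. ROWS is text: rows parted by semicolons, each of 6 numbers parted by spaces: the shift along the tool's x, y, z in cm, then the turn, a rotation vector about the tool's x, y, z in rad. In form: x y z rx ry rz; .... A call has 1 to 12 rows; each row shifts and turns the commanded pose from where the row before left it, along the tool's axes as they then stand; what a row does not reach is not made up. A row lasts 1/12 s, in which the tool goes at most 41.7 mm and 7.16 degrees, less where a joint would pass 70% of its speed; a pose out of reach is approached as far as the arm can. A call is refused whole if a number of a shift passes 4.17 or a number of a turn 0.125, either way. A call with a gripper value outside its range is refused whole. OPENING is the closure, from 0 (fully open) to 1 (shut), set as the call begins (- or left out, the last holds). The fingers move at their own pace and stop on an object; FORCE is the grip in N (left out, the last holds). Time passes only in rows, so rows that do not move let the fingers close. It gives the time, the measured TCP pose, the force, the opening and the grip force at its end, in the units of the state.
- get_obs(): the state, without advancing time (a new reading comes with each control period).
- camera(name): name is "scene" or "side" or "wrist"; returns a dict with "frame" (420x560x3 uint8, red, green, blue), "vertical_fov" (degrees; the focal length in pixels is half the picture's height over the tangent of half this angle, whatever the lens; pixels are square), "cx", "cy" (the principal point, pixels), "dist" ([k1, k2, p1, p2, k3] as OpenCV has them; the pictures are not rectified), "view" (4x4, takes a point from world to camera coordinates). Camera axes: x right, y down, z forward; pixel columns grow to the right and rows downward; lengths in m; the calibration is good to about 2 mm. A picture is of the moment at which its call begins. There is no depth.
- close_job(): hands the job in; it is judged then, once.
The state is a dict: "time": time; "joint_pos": joint angles; "dq": joint speeds; "joint_torque": joint torques, N m; "tcp_pos": TCP position; "tool_rot": TCP orientation; "force": force on the tool from outside, world axes, zero at the start; "torque": the same for the moment, N m; "finger_gap": opening from 0.0 (shut) to 1.0 (fully open); "finger_force": force on a finger pad.
Only numpy, scipy, OpenCV 4.12 (cv2) and the standard library are available. Lean on these libraries where they do the work, as an engineer would, in place of code of your own. Each camera call takes 0.05 s, during which the arm holds its last target. There are 200 camera calls.

## Working session

There is one attempt and no reset: what is moved stays moved. The work goes in short steps, Python scripts to look and compute and a shell command to move; the robot and the scene stay as the last step left them, time stands still between calls to the robot, and variables do not carry over. Pictures are saved under pics/ and viewed, at most 14 in all, crops included, and the job is handed in when it is done.

```bash
mkdir -p pics; ls; python3 - <<'E'
from rig import *
import cv2,numpy as np
o=get_obs();print(o)
for n in("scene","side","wrist"):
    c=camera(n);cv2.imwrite(f"pics/{n}0.png",c["frame"][:,:,::-1]);np.save(f"pics/{n}0.npy",c,allow_pickle=True)
    print(n,c["vertical_fov"],c["cx"],c["cy"],c["dist"],np.round(c["view"],3).tolist())
E
```

```text
pics
{'time': 0.0, 'joint_pos': array([ 1.13478873e+00,  2.17756306e-01,  1.61493988e+00, -3.18012171e-05,
        1.31129119e+00, -1.12195488e-01]), 'dq': array([-1.23687113e-05,  1.71834239e-04, -2.06768210e-05, -1.33814568e-03,
       -3.32338348e-04, -7.07942991e-04]), 'joint_torque': array([-4.67321443e-04, -3.96837652e+01, -3.03853226e+01, -1.43351185e-04,
        9.54949792e-03, -4.47836157e-06]), 'tcp_pos': array([0.19850191, 0.59177725, 0.22996394]), 'tool_rot': array([[-9.48031854e-01,  3.18173910e-01, -9.83488522e-04],
       [ 3.18175341e-01,  9.48029369e-01, -2.18366649e-03],
       [ 2.37590298e-04, -2.38310718e-03, -9.99997132e-01]]), 'force': array([-0.44777882,  0.20098794,  0.39871113]), 'torque': array([ 0.01176094,  0.03677297, -0.02293384]), 'finger_force': 0.0, 'finger_gap': 0.9991466655922688}
scene 56.67498102738755 282.94870338315474 211.70161587024882 [-0.04023367  0.          0.          0.          0.        ] [[-0.16, 0.987, 0.015, 0.066], [0.745, 0.13, -0.654, -0.343], [-0.647, -0.093, -0.756, 1.147], [0.0, 0.0, 0.0, 1.0]]
side 51.03978831314436 283.3198081960465 209.25994534781415 [0.01820462 0.         0.         0.         0.        ] [[-0.906, -0.424, 0.01, 0.452], [-0.329, 0.687, -0.648, 0.201], [0.267, -0.59, -0.762, 0.937], [0.0, 0.0, 0.0, 1.0]]
wrist 63.570900109715055 282.9476443403034 210.64612118587084 [-0.03304016  0.          0.          0.          0.        ] [[0.317, 0.948, -0.003, -0.624], [0.909, -0.303, 0.285, -0.038], [0.27, -0.093, -0.958, 0.379], [0.0, 0.0, 0.0, 1.0]]
```

View pics/scene0.png

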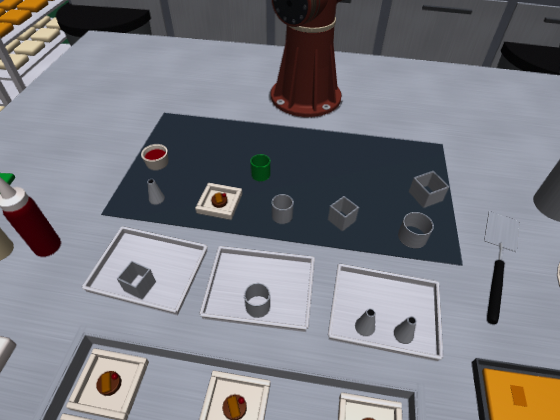

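View pics/side0.png

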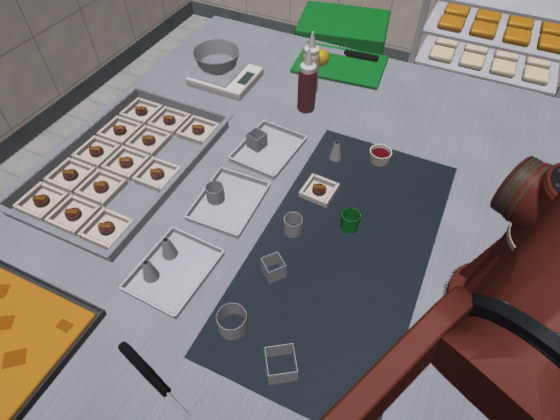

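```bash
cat > h.py <<'E'
import numpy as np,cv2
def K(c):
    f=c["frame"].shape[0]/2/np.tan(np.radians(c["vertical_fov"])/2)
    return np.array([[f,0,c["cx"]],[0,f,c["cy"]],[0,0,1.]])
def cast(c,px,z):
    px=np.asarray(px,float).reshape(-1,1,2)
    n=cv2.undistortPoints(px,K(c),np.array(c["dist"],float)).reshape(-1,2)
    V=np.array(c["view"]);R,t=V[:3,:3],V[:3,3];o=-R.T@t
    d=np.c_[n,np.ones(len(n))]@R
    return o+d*((z-o[2])/d[:,2])[:,None]
def proj(c,p):
    V=np.array(c["view"]);return cv2.projectPoints(np.asarray(p,float).reshape(-1,1,3),cv2.Rodrigues(V[:3,:3])[0],V[:3,3],K(c),np.array(c["dist"],float))[0].reshape(-1,2)
def blob(c,p,r,thr=70,mat=None):
    """hull of non-mat pixels connected near p"""
    g=c["frame"].max(2);m=(g>thr).astype(np.uint8)
    w=np.zeros_like(m);cv2.circle(w,(int(p[0]),int(p[1])),r,1,-1);m=m&w
    m=cv2.morphologyEx(m,cv2.MORPH_CLOSE,np.ones((5,5),np.uint8))
    cs=cv2.findContours(m,cv2.RETR_EXTERNAL,cv2.CHAIN_APPROX_NONE)[0]
    h=cv2.convexHull(max(cs,key=cv2.contourArea));M=cv2.moments(h)
    return h.reshape(-1,2),np.array([M["m10"],M["m01"]])/M["m00"]
E
python3 - <<'E'
from h import *
S,D=[np.load(f"pics/{n}0.npy",allow_pickle=True).item() for n in("scene","side")]
for n,a,b,r in[("ring_s",(283,209),(293,224),20),("frame_s",(344,213),(273,267),22),("ring_l",(417,230),(232,322),22),("frame_l",(429,188),(281,364),25),("nozzle",(154,190),(336,150),18),("green",(260,167),(350,220),17)]:
    out=[]
    for c,p in((S,a),(D,b)):
        h,q=blob(c,p,r,60);out+=[np.round(cast(c,q,.0245 if n!="nozzle" else .024)[0,:2],3),np.ptp(h,0)]
    print(n,*out)
for n,p,z in[("ramekin",(155,155),.034),("plated",(219,199),.02)]:print(n,cast(S,p,z).round(3))
for n,q in[("square",[(124,229),(207,246),(172,309),(86,270)]),("round",[(215,248),(314,250),(311,327),(203,319)]),("nozzle",[(338,264),(439,277),(441,354),(330,344)])]:
    P=cast(S,q,.018)[:,:2];print(n,P.round(3).tolist(),P.mean(0).round(3),[np.linalg.norm(P[i]-P[i-1]).round(3) for i in range(4)])
D0=D
import cv2
im=np.hstack([cv2.resize(S["frame"][150:340,70:460],None,fx=2,fy=2)]);cv2.imwrite("pics/crop1.png",im[:,:,::-1])
E
```

```text
ring_s [0.471 0.007] [22 30] [0.471 0.007] [40 40]
frame_s [0.462 0.135] [31 34] [0.461 0.135] [44 44]
ring_l [0.481 0.286] [33 36] [0.478 0.286] [44 44]
frame_l [0.35  0.335] [41 37] [0.354 0.321] [50 50]
nozzle [ 0.473 -0.276] [17 26] [ 0.471 -0.281] [36 36]
green [ 0.35  -0.063] [20 26] [ 0.353 -0.063] [34 34]
ramekin [[ 0.366 -0.314  0.034]]
plated [[ 0.464 -0.133  0.02 ]]
square [[0.577, -0.302], [0.588, -0.123], [0.729, -0.145], [0.681, -0.332]] [ 0.644 -0.226] [np.float64(0.109), np.float64(0.179), np.float64(0.143), np.float64(0.193)]
round [[0.59, -0.106], [0.562, 0.085], [0.722, 0.098], [0.738, -0.086]] [ 0.653 -0.002] [np.float64(0.149), np.float64(0.194), np.float64(0.16), np.float64(0.185)]
nozzle [[0.587, 0.134], [0.584, 0.324], [0.734, 0.314], [0.746, 0.132]] [0.663 0.226] [np.float64(0.159), np.float64(0.19), np.float64(0.15), np.float64(0.182)]
```

View pics/crop1.png

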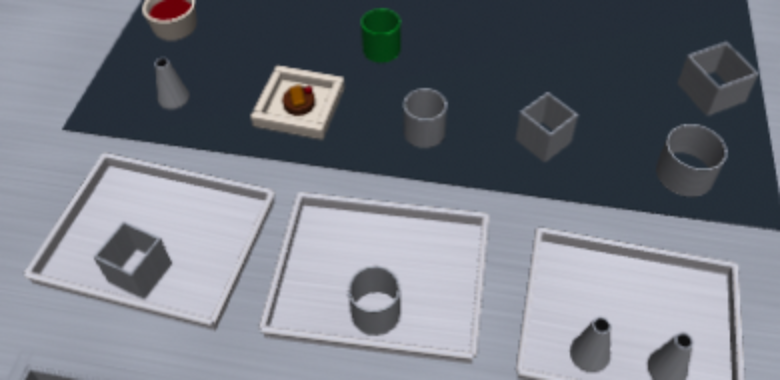

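```bash
python3 -c "
import rig;print([x for x in dir(rig) if x[0]!='_']);print(getattr(rig,'grip_depth',None))"; python3 -m creep '0 0 0 0 0 -0.11;0 0 0 0 0 -0.11;0 0 0 0 0 -0.103;0 0 0 0 0 0'
```

```text
['PlanningError', 'camera', 'close_job', 'get_obs', 'grip_depth']
-0.0187
time: 0.48
tcp_pos: [0.1987, 0.5922, 0.2307]
tool_rot: [[-1.0, -0.001, -0.0], [-0.001, 1.0, -0.001], [0.0, -0.001, -1.0]]
force: [0.3, -0.2, -0.2]
finger_gap: 1.004
finger_force: 0.0
```

```bash
python3 -m creep '-2.1 -2.43 0 0 0 0;-2.1 -2.43 0 0 0 0;-2.1 -2.43 0 0 0 0;-2.1 -2.43 0 0 0 0;-2.1 -2.43 0 0 0 0;-2.1 -2.43 0 0 0 0;-2.1 -2.43 0 0 0 0;-2.1 -2.43 0 0 0 0;-2.1 -2.43 0 0 0 0;-2.1 -2.43 0 0 0 0;-2.1 -2.43 0 0 0 0;-2.1 -2.43 0 0 0 0' && python3 -m creep '0 0 0 0 0 0;0 0 0 0 0 0;0 0 0 0 0 0'
python3 - <<'E'
from rig import *
from h import *
S=np.load("pics/scene0.npy",allow_pickle=True).item()
for n,q in[("square",[(122.5,227.5),(206.5,245),(176.5,312.5),(85,289)]),("round",[(218.5,246.5),(314,256.5),(306.5,328.5),(201.5,316.5)]),("nozzle",[(339,264.5),(439,282),(441,354),(329.5,337.5)])]:
    P=cast(S,q,.018)[:,:2];v=P[1]-P[0]+P[2]-P[3];print(n,P.round(3).tolist(),P.mean(0).round(3),"yaw",(np.arctan2(v[1],v[0])-np.pi/2).round(3),[np.linalg.norm(P[i]-P[i-1]).round(3) for i in range(4)])
c=camera("wrist");cv2.imwrite("pics/w1.png",c["frame"][:,:,::-1]);np.save("pics/w1.npy",c,allow_pickle=True)
E
```

```text
time: 1.48
tcp_pos: [0.4513, 0.2993, 0.2312]
tool_rot: [[-1.0, 0.004, -0.0], [0.004, 1.0, -0.0], [0.0, -0.0, -1.0]]
force: [0.5, -0.2, 0.5]
finger_gap: 1.003
finger_force: 0.0
time: 1.73
tcp_pos: [0.4503, 0.3008, 0.2311]
tool_rot: [[-1.0, 0.003, -0.001], [0.003, 1.0, 0.0], [0.001, 0.0, -1.0]]
force: [0.0, 0.8, 0.3]
finger_gap: 0.999
finger_force: 0.0
square [[0.573, -0.307], [0.586, -0.125], [0.734, -0.135], [0.719, -0.314]] [ 0.653 -0.22 ] yaw -0.077 [np.float64(0.146), np.float64(0.183), np.float64(0.148), np.float64(0.18)]
round [[0.586, -0.101], [0.577, 0.087], [0.725, 0.091], [0.734, -0.09]] [ 0.656 -0.003] yaw 0.046 [np.float64(0.149), np.float64(0.188), np.float64(0.148), np.float64(0.181)]
nozzle [[0.588, 0.136], [0.595, 0.323], [0.734, 0.314], [0.735, 0.13]] [0.663 0.226] yaw -0.018 [np.float64(0.147), np.float64(0.187), np.float64(0.139), np.float64(0.183)]
```

View pics/w1.png

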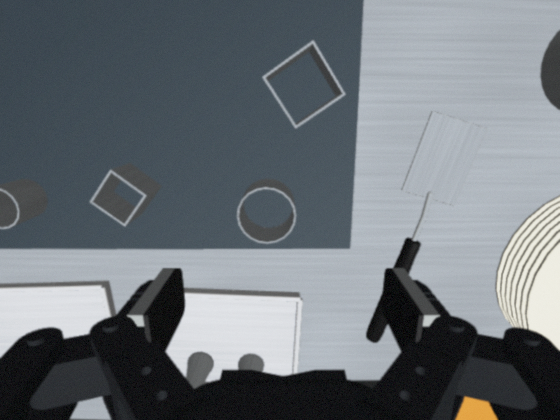

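The wrist view shows ring_large's bright rim at (266,215), frame_large at (304,85), frame_small at (120,198), ring_small at (3,208). The candidates (scene pixels): round pieces (283,209), (417,230), green decoy (260,167), tray's own ring (258,300); squares (344,213), (429,188), tray's own (137,281); nozzle (154,190) against the two in the tray. I choose the grey ones on the mat.

```bash
python3 - <<'E'
from h import *
c=np.load("pics/w1.npy",allow_pickle=True).item()
print("ringL",cast(c,[(237,215),(296,215),(266,187),(266,243)],.047).round(4)[:,:2].tolist())
for n,q in[("frameL",[(314,41),(345,94),(296,127),(264,78)]),("frameS",[(121,170),(147,198),(125,226),(91,201)])]:
    g=cv2.cvtColor(c["frame"],cv2.COLOR_RGB2GRAY);q=cv2.cornerSubPix(g,np.float32(q).reshape(-1,1,2),(3,3),(-1,-1),(3,20,.05))
    P=cast(c,q,.047)[:,:2];e=[P[(i+1)%4]-P[i] for i in range(4)]
    print(n,P.mean(0).round(4),[np.linalg.norm(v).round(4) for v in e],[np.degrees(np.arctan2(v[1],v[0])).round(1) for v in e])
E
```

```text
ringL [[0.4794, 0.2549], [0.4795, 0.3145], [0.4506, 0.2847], [0.5098, 0.2837]]
frameL [0.356  0.3204] [np.float64(0.0551), np.float64(0.0553), np.float64(0.0552), np.float64(0.0549)] [np.float64(34.2), np.float64(-56.0), np.float64(-146.2), np.float64(124.0)]
frameS [0.4628 0.1382] [np.float64(0.0362), np.float64(0.0401), np.float64(0.0421), np.float64(0.0491)] [np.float64(38.5), np.float64(-42.0), np.float64(-128.4), np.float64(130.6)]
```

```bash
python3 -m creep '-1.5 -0.8 1.5 0 0 0;-1.5 -0.8 2.5 0 0 0;0 0 3.5 0 0 0;0 0 3.5 0 0 0;0 0 3.5 0 0 0;0 0 3 0 0 0;0 0 2 0 0 0;0 0 1.5 0 0 0;0 0 0.9 0 0 0;0 0 0 0 0 0;0 0 0 0 0 0' && python3 -m creep '0 0 0 0 0 0;0 0 0 0 0 0;0 0 0 0 0 0;0 0 0 0 0 0;0 0 0 0 0 0' 1 30
```

```text
time: 2.7
tcp_pos: [0.4801, 0.2855, 0.0124]
tool_rot: [[-1.0, -0.0, -0.0], [-0.0, 1.0, -0.0], [0.0, -0.0, -1.0]]
force: [0.4, 0.9, 0.3]
finger_gap: 0.999
finger_force: 0.0
time: 3.12
tcp_pos: [0.482, 0.2855, 0.0144]
tool_rot: [[-1.0, 0.001, 0.003], [0.001, 1.0, 0.002], [-0.003, 0.002, -1.0]]
force: [-1.4, 0.7, 5.8]
finger_gap: 0.701
finger_force: 32.5
```

```bash
python3 -m creep '0 0 -1 0 0 0;0 0 -3 0 0 0;0 0 -4 0 0 0;-1.1 -2 0 0 0 0;-1.9 -3.3 0 0 0 0;-1.9 -3.3 0 0 0 0;-1.9 -3.3 0 0 0 0;-1.9 -3.3 0 0 0 0;-1.9 -3.3 0 0 0 0;-1.9 -3.3 0 0 0 0;-1.7 -3.4 0 0 0 0;0 0 0 0 0 0'; python3 -m creep '0 0 0 0 0 0;0 0 0 0 0 0'
```

```text
time: 4.12
tcp_pos: [0.6263, 0.0259, 0.094]
tool_rot: [[-1.0, 0.006, 0.006], [0.006, 1.0, -0.004], [-0.006, -0.004, -1.0]]
force: [0.0, 0.2, -0.3]
finger_gap: 0.699
finger_force: 32.9
time: 4.28
tcp_pos: [0.6218, 0.0326, 0.0924]
tool_rot: [[-1.0, 0.002, -0.001], [0.002, 1.0, 0.001], [0.001, 0.001, -1.0]]
force: [-0.8, -0.2, -0.3]
finger_gap: 0.703
finger_force: 32.9
```

```bash
python3 -m creep '0 0 3 0 0 0;0 0 2.5 0 0 0;0 0 1.5 0 0 0;0 0 0.6 0 0 0;0 0 0 0 0 0;0 0 0 0 0 0;0 0 0 0 0 0'; python3 -m creep '0 0 0 0 0 0;0 0 0 0 0 0;0 0 0 0 0 0;0 0 0 0 0 0' 0.12; python3 -m creep '0 0 -2 0 0 0;0 0 -3.5 0 0 0;0 0 -4 0 0 0;0 0 -4 0 0 0;0 0 0 0 0 0;0 0 0 0 0 0' 0
python3 - <<'E'
from rig import *
from h import *
c=camera("wrist");cv2.imwrite("pics/w2.png",c["frame"][:,:,::-1]);np.save("pics/w2.npy",c,allow_pickle=True)
E
```

```text
time: 4.87
tcp_pos: [0.6226, 0.0334, 0.0168]
tool_rot: [[-1.0, -0.0, 0.001], [-0.0, 1.0, 0.0], [-0.001, 0.0, -1.0]]
force: [1.0, -0.5, -0.7]
finger_gap: 0.706
finger_force: 32.9
time: 5.2
tcp_pos: [0.6226, 0.0326, 0.0165]
tool_rot: [[-1.0, 0.001, 0.0], [0.001, 1.0, -0.0], [-0.0, -0.0, -1.0]]
force: [0.5, -0.3, 0.3]
finger_gap: 0.878
finger_force: 0.0
time: 5.7
tcp_pos: [0.6256, 0.0323, 0.1561]
tool_rot: [[-1.0, 0.001, 0.009], [0.001, 1.0, -0.001], [-0.009, -0.001, -1.0]]
force: [-0.2, 0.3, -1.5]
finger_gap: 1.001
finger_force: 0.0
```

View pics/w2.png

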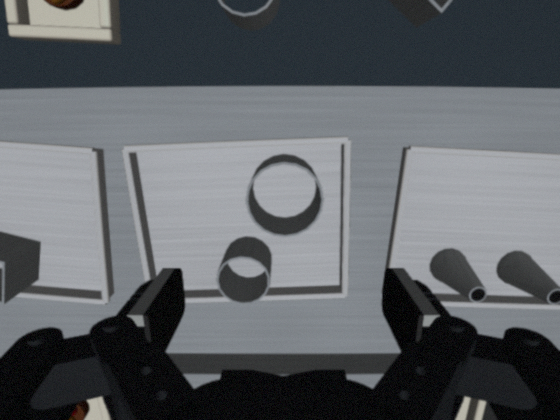

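Ring_large stands upright in the round tray at (284,190), clear of the tray's own ring at (245,278). Next ring_small.

```bash
python3 -m creep '3 -0.5 0 0 0 0;3 -0.5 0 0 0 0;3 -0.5 0 0 0 0;3 -0.5 0 0 0 0;3.2 -0.55 0 0 0 0;0 0 3 0 0 0;0 0 3.5 0 0 0;0 0 3 0 0 0;0 0 2 0 0 0;0 0 0 0 0 0;0 0 0 0 0 0'
python3 - <<'E'
from rig import *
from h import *
c=camera("wrist");cv2.imwrite("pics/w3.png",c["frame"][:,:,::-1])
print(get_obs()["tcp_pos"],proj(c,[[.471,.007,.047],[.471,-.0155,.047],[.471,.0295,.047]]))
E
```

```text
time: 6.67
tcp_pos: [0.4672, 0.0076, 0.0337]
tool_rot: [[-1.0, 0.001, -0.007], [0.001, 1.0, 0.001], [0.007, 0.001, -1.0]]
force: [0.3, 0.2, 0.3]
finger_gap: 1.0
finger_force: 0.0
[0.4693679  0.00733592 0.03547197] [[280.10065486 294.42718818]
 [227.73600269 294.33992647]
 [332.47776378 294.3812134 ]]
```

View pics/w3.png

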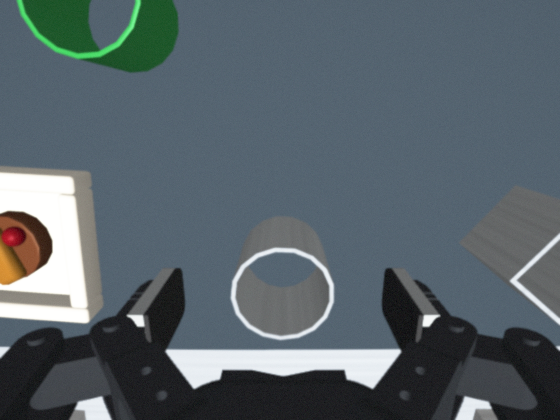

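Ring_small sits at (282,293), right where predicted, between the fingers; the green decoy is at (80,20), well clear.

```bash
python3 -m creep '0 0 1.5 0 0 0;0 0 0.6 0 0 0;0 0 0 0 0 0;0 0 0 0 0 0'; python3 -m creep '0 0 0 0 0 0;0 0 0 0 0 0;0 0 0 0 0 0;0 0 0 0 0 0;0 0 0 0 0 0;0 0 0 0 0 0' 1 30; python3 -m creep '0 0 -1 0 0 0;0 0 -3 0 0 0;0 0 -4 0 0 0;-2.6 -0.9 0 0 0 0;-2.6 -1 0 0 0 0;-2.6 -0.9 0 0 0 0;-2.6 -1 0 0 0 0;-2.6 -0.9 0 0 0 0;-2.8 -1 0 0 0 0;0 0 0 0 0 0;0 0 0 0 0 0;0 0 0 0 0 0'
```

```text
time: 7.05
tcp_pos: [0.4708, 0.0072, 0.016]
tool_rot: [[-1.0, 0.001, 0.001], [0.001, 1.0, -0.0], [-0.001, -0.0, -1.0]]
force: [0.2, -0.5, 0.3]
finger_gap: 1.003
finger_force: 0.0
time: 7.55
tcp_pos: [0.4709, 0.0072, 0.0161]
tool_rot: [[-1.0, 0.001, 0.001], [0.001, 1.0, -0.0], [-0.001, -0.0, -1.0]]
force: [-0.9, 0.1, 5.1]
finger_gap: 0.515
finger_force: 30.5
time: 8.55
tcp_pos: [0.6273, -0.0496, 0.0949]
tool_rot: [[-1.0, 0.001, -0.002], [0.001, 1.0, 0.0], [0.002, 0.0, -1.0]]
force: [-0.1, 1.0, -0.4]
finger_gap: 0.516
finger_force: 30.8
```

```bash
python3 -m creep '0 0 3 0 0 0;0 0 2.5 0 0 0;0 0 1.6 0 0 0;0 0 0.6 0 0 0;0 0 0 0 0 0;0 0 0 0 0 0;0 0 0 0 0 0'; python3 -m creep '0 0 0 0 0 0;0 0 0 0 0 0;0 0 0 0 0 0;0 0 0 0 0 0' 0.32; python3 -m creep '0 0 -2 0 0 0;0 0 -3.5 0 0 0;0 0 -4 0 0 0;0 0 -4 0 0 0'; python3 -m creep '2.8 2.7 0 0 0 0;2.8 2.7 0 0 0 0;2.8 2.7 0 0 0 0;2.8 2.7 0 0 0 0;2.8 2.7 0 0 0 0;2.8 2.7 0 0 0 0;2.9 2.6 0 0 0 0;0 0 0 0 0 0;0 0 0 0 0 0;0 0 0 0 0 0' 0
python3 - <<'E'
from rig import *
from h import *
c=camera("wrist");cv2.imwrite("pics/w4.png",c["frame"][:,:,::-1]);np.save("pics/w4.npy",c,allow_pickle=True)
E
```

```text
time: 9.13
tcp_pos: [0.628, -0.0496, 0.0189]
tool_rot: [[-1.0, 0.001, 0.001], [0.001, 1.0, -0.0], [-0.001, -0.0, -1.0]]
force: [-0.4, -0.3, -0.7]
finger_gap: 0.516
finger_force: 30.7
time: 9.47
tcp_pos: [0.6285, -0.0499, 0.0186]
tool_rot: [[-1.0, 0.001, 0.0], [0.001, 1.0, -0.0], [-0.0, -0.0, -1.0]]
force: [0.3, -0.6, -0.3]
finger_gap: 0.679
finger_force: 0.0
time: 9.8
tcp_pos: [0.6273, -0.0497, 0.1536]
tool_rot: [[-1.0, 0.001, -0.003], [0.001, 1.0, 0.0], [0.003, 0.0, -1.0]]
force: [0.8, -1.0, 0.7]
finger_gap: 0.68
finger_force: 0.0
time: 10.63
tcp_pos: [0.4321, 0.1383, 0.1538]
tool_rot: [[-1.0, 0.0, 0.002], [0.0, 1.0, -0.0], [-0.002, -0.0, -1.0]]
force: [0.6, 0.7, -0.5]
finger_gap: 1.0
finger_force: 0.0
```

View pics/w4.png

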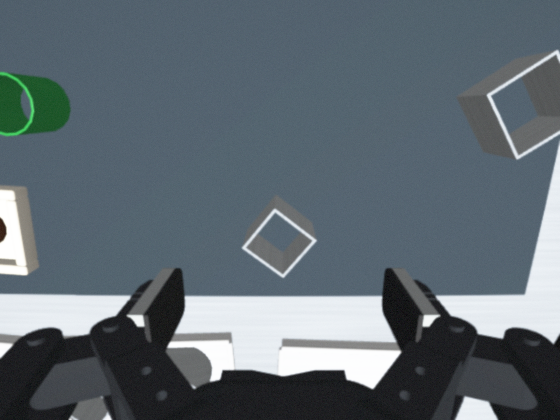

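Frame_small's bright rim has its corners at about (278,210), (316,240), (283,276), (243,246).

```bash
python3 - <<'E'
from h import *
c=np.load("pics/w4.npy",allow_pickle=True).item()
g=c["frame"].min(2);m=(g>170).astype(np.uint8);m[:195]=0;m[290:]=0;m[:,:225]=0;m[:,330:]=0
p=np.argwhere(m)[:,::-1].astype(np.float64);P=cast(c,p,.047)[:,:2]
r=cv2.minAreaRect((P*1000).astype(np.float32));print(len(p),r)
P=cast(c,[(278,210),(316,240),(283,276),(243,246)],.047)[:,:2];e=[P[(i+1)%4]-P[i] for i in range(4)]
print(P.mean(0).round(4),[np.linalg.norm(v).round(4) for v in e],[np.degrees(np.arctan2(v[1],v[0])).round(1) for v in e])
E
```

```text
545 ((461.4371643066406, 135.40261840820312), (42.178558349609375, 42.22837829589844), 51.36015319824219)
[0.4613 0.1365] [np.float64(0.0387), np.float64(0.0408), np.float64(0.0412), np.float64(0.0408)] [np.float64(50.5), np.float64(-39.5), np.float64(-129.7), np.float64(137.0)]
```

```bash
python3 -m creep '-1.5 -0.3 0 0 0 0;-1.4 0 0 0 0 0;0 0 0.5 0 0 0.112;0 0 1 0 0 0.112;0 0 1.5 0 0 0.112;0 0 2 0 0 0.112;0 0 2.5 0 0 0.112;0 0 2.5 0 0 0.114;0 0 2 0 0 0;0 0 1.3 0 0 0;0 0 0.6 0 0 0;0 0 0 0 0 0'; python3 -m creep '0 0 0 0 0 0;0 0 0 0 0 0'
```

```text
time: 11.68
tcp_pos: [0.4602, 0.1341, 0.0127]
tool_rot: [[-0.78, 0.626, -0.003], [0.626, 0.78, -0.001], [0.002, -0.002, -1.0]]
force: [0.3, -0.5, -0.6]
finger_gap: 1.0
finger_force: 0.0
time: 11.85
tcp_pos: [0.4621, 0.135, 0.0154]
tool_rot: [[-0.78, 0.625, 0.002], [0.625, 0.78, 0.0], [-0.002, 0.002, -1.0]]
force: [0.2, 0.1, 0.8]
finger_gap: 1.003
finger_force: 0.0
```

```bash
python3 -m creep '0 0 0 0 0 0;0 0 0 0 0 0;0 0 0 0 0 0;0 0 0 0 0 0;0 0 0 0 0 0;0 0 0 0 0 0' 1 30; python3 -m creep '0 0 -1 0 0 0;0 0 -3 0 0 -0.1;0 0 -4 0 0 -0.1;0 0 -1 0 0 -0.1;0 0 0 0 0 -0.1;0 0 0 0 0 -0.1;0 0 0 0 0 -0.097'; python3 -m creep '-1 -1.9 0 0 0 0;-1.5 -3.2 0 0 0 0;-1.5 -3.2 0 0 0 0;-1.5 -3.2 0 0 0 0;-1.5 -3.2 0 0 0 0;-1.5 -3.2 0 0 0 0;-1.5 -3.2 0 0 0 0;-1.5 -3.2 0 0 0 0;-1.5 -3.2 0 0 0 0;-1.5 -3.2 0 0 0 0;-1.5 -3.2 0 0 0 0;-1.5 -3.2 0 0 0 0'; python3 -m creep '-0.7 -1.3 0 0 0 0;0 0 0 0 0 0;0 0 0 0 0 0'
```

```text
time: 12.35
tcp_pos: [0.4611, 0.1354, 0.015]
tool_rot: [[-0.781, 0.625, 0.001], [0.625, 0.781, 0.0], [-0.001, 0.001, -1.0]]
force: [-0.5, 0.3, 3.9]
finger_gap: 0.49
finger_force: 30.8
time: 12.93
tcp_pos: [0.4604, 0.1353, 0.1052]
tool_rot: [[-0.997, 0.073, 0.001], [0.073, 0.997, 0.0], [-0.001, 0.0, -1.0]]
force: [-0.1, -0.7, -0.1]
finger_gap: 0.487
finger_force: 30.7
time: 13.93
tcp_pos: [0.6059, -0.2497, 0.1043]
tool_rot: [[-0.997, 0.078, -0.001], [0.078, 0.997, 0.001], [0.001, 0.0, -1.0]]
force: [1.7, -0.4, -0.2]
finger_gap: 0.488
finger_force: 30.7
time: 14.18
tcp_pos: [0.6116, -0.2621, 0.1041]
tool_rot: [[-0.997, 0.079, -0.001], [0.079, 0.997, 0.001], [0.001, 0.001, -1.0]]
force: [0.0, -0.1, -0.3]
finger_gap: 0.486
finger_force: 30.7
```

```bash
python3 -m creep '0 0 3 0 0 0;0 0 3 0 0 0;0 0 2 0 0 0;0 0 0.7 0 0 0;0 0 0 0 0 0;0 0 0 0 0 0;0 0 0 0 0 0'; python3 -m creep '0 0 0 0 0 0;0 0 0 0 0 0;0 0 0 0 0 0;0 0 0 0 0 0' 0.35; python3 -m creep '0 0 -2 0 0 0;0 0 -3.5 0 0 0;0 0 -4 0 0 0;0 0 -3 0 0 0;0.8 1.5 0 0 0 0;1.7 3.2 0 0 0 0;1.7 3.2 0 0 0 0;1.7 3.2 0 0 0 0;1.7 3.2 0 0 0 0;1.7 3.2 0 0 0 0;1.7 3.2 0 0 0 0;1.7 3.2 0 0 0 0'; python3 -m creep '1.7 3.2 0 0 0 0;1.7 3.2 0 0 0 0;1.7 3.2 0 0 0 0;1.7 3.2 0 0 0 0;1.7 3.2 0 0 0 0;1.7 3.2 0 0 0 0;1.7 3.2 0 0 0 0;1.7 3.2 0 0 0 0;1.7 3.2 0 0 0 0;1.7 3.2 0 0 0 0;0 0 0 0 0 0;0 0 0 0 0 0' 0
```

```text
time: 14.77
tcp_pos: [0.6121, -0.2606, 0.0178]
tool_rot: [[-0.997, 0.077, 0.0], [0.077, 0.997, 0.0], [-0.0, 0.0, -1.0]]
force: [-0.6, -0.7, 0.5]
finger_gap: 0.489
finger_force: 31.2
time: 15.1
tcp_pos: [0.6122, -0.2618, 0.0176]
tool_rot: [[-0.997, 0.078, 0.0], [0.078, 0.997, -0.0], [-0.0, -0.0, -1.0]]
force: [0.1, 0.1, -0.5]
finger_gap: 0.65
finger_force: 0.0
time: 16.1
tcp_pos: [0.5031, -0.0123, 0.1425]
tool_rot: [[-0.997, 0.078, 0.001], [0.078, 0.997, 0.0], [-0.001, 0.0, -1.0]]
force: [0.6, 0.4, 0.1]
finger_gap: 0.65
finger_force: 0.0
time: 17.1
tcp_pos: [0.3587, 0.32, 0.1425]
tool_rot: [[-0.997, 0.074, 0.001], [0.074, 0.997, -0.0], [-0.001, -0.0, -1.0]]
force: [-0.2, 0.2, -0.0]
finger_gap: 0.997
finger_force: 0.0
```

```bash
python3 -m creep '0.25 0 0 0 0 -0.112;0 0 0 0 0 -0.112;0 0 0.5 0 0 -0.112;0 0 1.5 0 0 -0.112;0 0 1.5 0 0 -0.112;0 0 1.5 0 0 -0.112;0 0 2.5 0 0 0;0 0 0 0 0 0;0 0 0 0 0 0'
python3 - <<'E'
from rig import *
from h import *
c=camera("wrist");cv2.imwrite("pics/w5.png",c["frame"][:,:,::-1]);print(get_obs()["tcp_pos"])
E
```

```text
time: 17.85
tcp_pos: [0.3562, 0.3168, 0.0661]
tool_rot: [[-0.83, -0.558, -0.003], [-0.558, 0.83, -0.003], [0.004, -0.0, -1.0]]
force: [-0.3, -0.1, 0.2]
finger_gap: 0.998
finger_force: 0.0
[0.35729626 0.31782763 0.06743582]
```

View pics/w5.png

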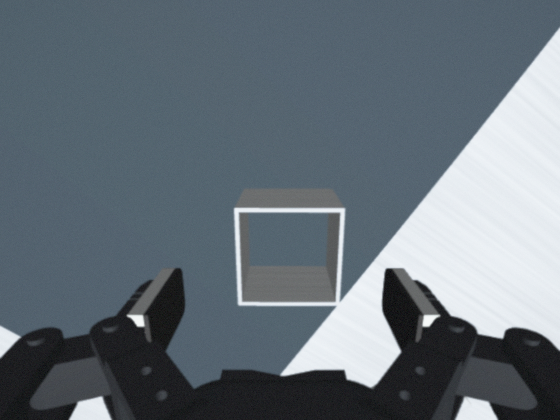

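Frame_large is square between the fingers, rim centre at (290,256), about 3 mm to +y of the tool.

```bash
python3 -m creep '0 0.3 0 0 0 0;0 0 2 0 0 0;0 0 2 0 0 0;0 0 1.3 0 0 0;0 0 0 0 0 0;0 0 0 0 0 0'; python3 -m creep '0 0 0 0 0 0;0 0 0 0 0 0;0 0 0 0 0 0;0 0 0 0 0 0;0 0 0 0 0 0;0 0 0 0 0 0' 1 30; python3 -m creep '0 0 -1 0 0 0;0 0 -3 0 0 0.1;0 0 -4 0 0 0.112;0 0 -1 0 0 0.115;0 0 0 0 0 0.115;0 0 0 0 0 0.115;0 0 0 0 0 0.115;0 0 0 0 0 0;0 0 0 0 0 0'
```

```text
time: 18.4
tcp_pos: [0.3556, 0.3216, 0.015]
tool_rot: [[-0.829, -0.56, 0.001], [-0.56, 0.829, 0.0], [-0.001, -0.0, -1.0]]
force: [0.7, 0.4, 0.3]
finger_gap: 0.999
finger_force: 0.0
time: 18.9
tcp_pos: [0.3566, 0.3222, 0.016]
tool_rot: [[-0.829, -0.56, 0.003], [-0.56, 0.829, 0.002], [-0.003, -0.0, -1.0]]
force: [-1.3, -0.4, 6.1]
finger_gap: 0.638
finger_force: 32.3
time: 19.65
tcp_pos: [0.3551, 0.3212, 0.1046]
tool_rot: [[-0.997, 0.075, 0.0], [0.075, 0.997, 0.0], [-0.0, 0.0, -1.0]]
force: [-0.3, -0.8, -1.3]
finger_gap: 0.644
finger_force: 32.0
```

```bash
python3 -m creep '-1 -1.5 0 0 0 0;-1.9 -3 0 0 0 0;-1.9 -3 0 0 0 0;-1.9 -3 0 0 0 0;-1.9 -3 0 0 0 0;-1.9 -3 0 0 0 0;-1.9 -3 0 0 0 0;-1.9 -3 0 0 0 0;-1.9 -3 0 0 0 0;-1.9 -3 0 0 0 0;-1.9 -3 0 0 0 0;-1.9 -3 0 0 0 0'; python3 -m creep '-1.9 -3 0 0 0 0;-1.9 -3 0 0 0 0;-1.9 -3 0 0 0 0;-1.9 -3 0 0 0 0;-0.9 -1.4 0 0 0 0;0 0 0 0 0 0;0 0 0 0 0 0;0 0 0 0 0 0'
python3 - <<'E'
from rig import *
from h import *
c=camera("wrist");cv2.imwrite("pics/w6.png",c["frame"][:,:,::-1]);print(get_obs()["tcp_pos"])
E
```

```text
time: 20.65
tcp_pos: [0.5471, -0.0414, 0.1043]
tool_rot: [[-0.997, 0.075, -0.0], [0.075, 0.997, 0.0], [0.0, 0.0, -1.0]]
force: [0.2, 0.6, -0.5]
finger_gap: 0.636
finger_force: 32.0
time: 21.32
tcp_pos: [0.6202, -0.1789, 0.1036]
tool_rot: [[-0.997, 0.076, -0.002], [0.076, 0.997, 0.001], [0.002, 0.001, -1.0]]
force: [1.4, 0.6, -0.3]
finger_gap: 0.642
finger_force: 32.1
[ 0.62008949 -0.17845715  0.10366677]
```

View pics/w6.png

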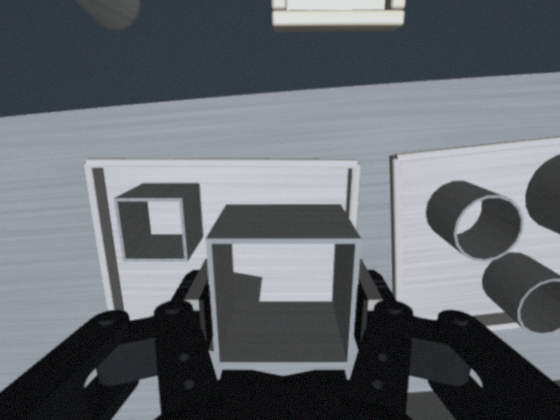

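Frame_small stands in the square tray at (155,225); frame_large hangs square over its place, clear of the tray's own frame. Lowering.

```bash
python3 -m creep '0 0 3 0 0 0;0 0 3 0 0 0;0 0 2 0 0 0;0 0 0.6 0 0 0;0 0 0 0 0 0;0 0 0 0 0 0;0 0 0 0 0 0'; python3 -m creep '0 0 0 0 0 0;0 0 0 0 0 0;0 0 0 0 0 0;0 0 0 0 0 0' 0.26; python3 -m creep '0 0 -2 0 0 0;0 0 -3.5 0 0 0;0 0 -4 0 0 0;0 0 -4 0 0 0;2.9 -1.9 0 0 0 0;2.9 -1.9 0 0 0 0;2.9 -1.9 0 0 0 0;2.9 -1.9 0 0 0 0;2.9 -1.9 0 0 0 0;2.8 -1.9 0 0 0 0;0 0 0 0 0 0;0 0 0 0 0 0'; python3 -m creep '0 0 2 0 0 0;0 0 2 0 0 0;0 0 0 0 0 0;0 0 0 0 0 0' 0
python3 - <<'E'
from rig import *
from h import *
c=camera("wrist");cv2.imwrite("pics/w7.png",c["frame"][:,:,::-1]);np.save("pics/w7.npy",c,allow_pickle=True);print(proj(c,[[.472,-.279,.057],[.472,-.279,.002]]))
E
```

```text
time: 21.95
tcp_pos: [0.6212, -0.179, 0.0188]
tool_rot: [[-0.997, 0.076, 0.001], [0.076, 0.997, -0.0], [-0.001, -0.0, -1.0]]
force: [-0.4, 0.6, -0.5]
finger_gap: 0.638
finger_force: 32.6
time: 22.28
tcp_pos: [0.6212, -0.1799, 0.0186]
tool_rot: [[-0.997, 0.078, 0.0], [0.078, 0.997, -0.0], [-0.0, -0.0, -1.0]]
force: [-1.2, -0.0, -1.0]
finger_gap: 0.74
finger_force: 0.0
time: 23.28
tcp_pos: [0.4386, -0.2808, 0.1534]
tool_rot: [[-0.997, 0.081, 0.0], [0.081, 0.997, 0.0], [-0.0, 0.0, -1.0]]
force: [0.3, 0.1, 0.7]
finger_gap: 0.741
finger_force: 0.0
time: 23.62
tcp_pos: [0.4397, -0.2788, 0.1123]
tool_rot: [[-0.997, 0.077, -0.002], [0.077, 0.997, 0.002], [0.002, 0.002, -1.0]]
force: [0.5, 0.0, 0.3]
finger_gap: 0.998
finger_force: 0.0
[[285.28010864 278.47863304]
 [284.7571086  245.95853912]]
```

View pics/w7.png

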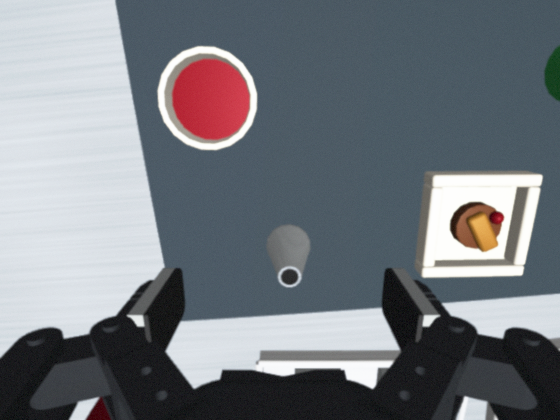

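The nozzle's tip is at (289,277), within 2 mm of the prediction; ramekin (208,98) and plated dish (480,225) are clear of the fingers.

```bash
python3 -m creep '-1.6 0.2 0 0 0 0;-1.65 0.25 0 0 0 0;0 0 3 0 0 0;0 0 3 0 0 0;0 0 2.5 0 0 0;0 0 1.5 0 0 0;0 0 0.8 0 0 0;0 0 0 0 0 0;0 0 0 0 0 0;0 0 0 0 0 0'; python3 -m creep '0 0 0 0 0 0;0 0 0 0 0 0;0 0 0 0 0 0;0 0 0 0 0 0;0 0 0 0 0 0;0 0 0 0 0 0;0 0 0 0 0 0;0 0 0 0 0 0' 1 30
```

```text
time: 24.5
tcp_pos: [0.4743, -0.2792, 0.0072]
tool_rot: [[-0.997, 0.077, 0.003], [0.077, 0.997, -0.002], [-0.003, -0.002, -1.0]]
force: [0.7, 0.7, -0.4]
finger_gap: 1.004
finger_force: 0.0
time: 25.17
tcp_pos: [0.4728, -0.2783, 0.006]
tool_rot: [[-0.997, 0.078, 0.0], [0.078, 0.997, -0.0], [-0.0, -0.0, -1.0]]
force: [-1.7, 1.3, 5.8]
finger_gap: 0.375
finger_force: 29.5
```

```bash
python3 -m creep '0 0 -0.5 0 0 0;0 0 -1 0 0 0;0 0 -2 0 0 0;0 0 -3 0 0 0;0 0 -2.5 0 0 0;0 0 0 0 0 0;0 0 0 0 0 0'
python3 - <<'E'
from rig import *
from h import *
a=camera("scene")["frame"];b=camera("side")["frame"]
im=np.hstack([cv2.resize(f,None,fx=3,fy=3) for f in(a[120:300,70:200],b[60:240,270:400])]);cv2.imwrite("pics/lift.png",im[:,:,::-1])
E
```

```text
time: 25.75
tcp_pos: [0.4741, -0.2793, 0.0979]
tool_rot: [[-0.997, 0.078, 0.004], [0.078, 0.997, -0.003], [-0.004, -0.003, -1.0]]
force: [-0.3, -0.7, -0.7]
finger_gap: 0.37
finger_force: 29.3
```

View pics/lift.png

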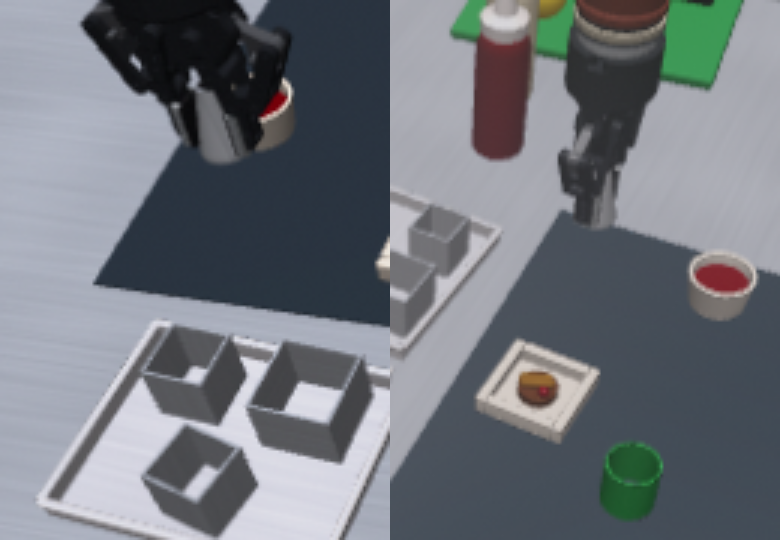

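The nozzle is held upright, its base showing below the pads (scene crop (220,150)); the three frames stand flat in their tray.

```bash
python3 -m creep '-0.3 1 0 0 0 0;-0.5 2 0 0 0 0;-0.6 2.9 0 0 0 0;-0.6 2.9 0 0 0 0;-0.6 2.9 0 0 0 0;-0.6 2.9 0 0 0 0;-0.6 2.9 0 0 0 0;-0.6 2.9 0 0 0 0;-0.6 2.9 0 0 0 0;-0.6 2.9 0 0 0 0;-0.6 2.9 0 0 0 0;-0.6 2.9 0 0 0 0'; python3 -m creep '-0.7 2.9 0 0 0 0;-0.7 2.9 0 0 0 0;-0.7 2.9 0 0 0 0;-0.7 2.9 0 0 0 0;-0.7 2.9 0 0 0 0;-0.7 2.9 0 0 0 0;-0.4 2 0 0 0 0;-0.3 1.2 0 0 0 0;0 0 0 0 0 0;0 0 0 0 0 0;0 0 0 0 0 0'
```

```text
time: 26.85
tcp_pos: [0.5637, 0.038, 0.0934]
tool_rot: [[-0.997, 0.078, -0.004], [0.078, 0.997, 0.001], [0.004, 0.0, -1.0]]
force: [0.7, 0.2, 0.5]
finger_gap: 0.369
finger_force: 29.3
time: 27.77
tcp_pos: [0.629, 0.236, 0.0942]
tool_rot: [[-0.997, 0.078, -0.002], [0.078, 0.997, -0.001], [0.002, -0.001, -1.0]]
force: [-0.4, -0.4, -0.4]
finger_gap: 0.368
finger_force: 29.3
```

```bash
python3 -m creep '0 0 2.5 0 0 0;0 0 2.5 0 0 0;0 0 2 0 0 0;0 0 1 0 0 0;0 0 0.3 0 0 0;0 0 0.2 0 0 0;0 0 0 0 0 0;0 0 0 0 0 0;0 0 0 0 0 0'; python3 -m creep '0 0 0 0 0 0;0 0 0 0 0 0;0 0 0 0 0 0;0 0 0 0 0 0' 0.4; python3 -m creep '0 0 -2 0 0 0;0 0 -3.5 0 0 0;0 0 -4 0 0 0;0 0 -4 0 0 0;2 0 0 0 0 0;3 0 0 0 0 0;3 0 0 0 0 0;3 0 0 0 0 0;3 0 0 0 0 0;2 0 0 0 0 0;0 0 0 0 0 0;0 0 0 0 0 0'
python3 - <<'E'
from rig import *
from h import *
a=camera("scene");f=a["frame"];cv2.imwrite("pics/end.png",cv2.resize(f[150:360,70:460],None,fx=2,fy=2)[:,:,::-1]);np.save("pics/end.npy",a,allow_pickle=True)
E
```

```text
time: 28.52
tcp_pos: [0.6315, 0.2375, 0.0122]
tool_rot: [[-0.997, 0.078, 0.003], [0.078, 0.997, 0.001], [-0.003, 0.001, -1.0]]
force: [-0.4, 1.2, 0.1]
finger_gap: 0.368
finger_force: 29.3
time: 28.85
tcp_pos: [0.6302, 0.2373, 0.0107]
tool_rot: [[-0.997, 0.078, 0.001], [0.078, 0.997, 0.0], [-0.001, 0.0, -1.0]]
force: [-0.3, -0.3, 0.6]
finger_gap: 0.602
finger_force: 0.0
time: 29.85
tcp_pos: [0.4698, 0.2498, 0.1454]
tool_rot: [[-0.997, 0.076, 0.001], [0.076, 0.997, -0.0], [-0.001, 0.0, -1.0]]
force: [0.9, -0.0, -0.3]
finger_gap: 0.602
finger_force: 0.0
```

View pics/end.png

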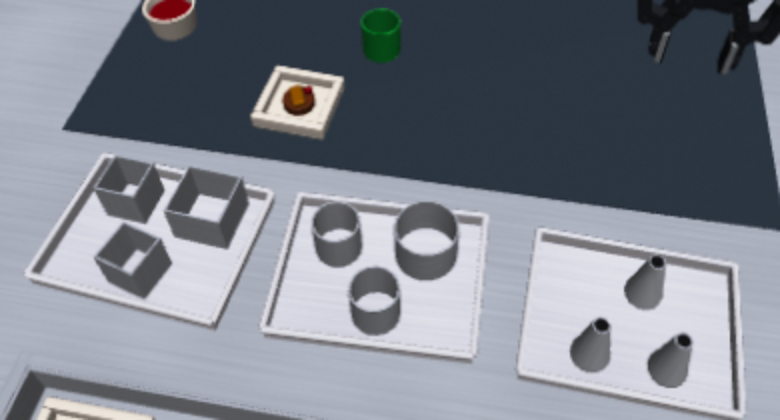

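All five stand upright inside the right trays: frames (130,188) and (207,207), rings (337,233) and (426,240), nozzle (645,282). The dish (298,100) and ramekin (170,12) have not moved.

```bash
python3 -c "
from rig import *
print(close_job())"
```

```text
the job is handed in; nothing more can be done
None
```

I put all five pieces away upright in their trays and handed the job in at about 30 s; in the last picture the dessert and ramekin are unmoved, but the hand-in gave no verdict.

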